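Set the status tags of the check-in rack

ROBOT

A 6-joint arm with a two-finger parallel gripper is mounted at the origin on a cart in front of the work surface, level with it; the furniture and walls round the work are solid. World frame = base frame: x ahead of the robot, y to its left, z up, the work surface at z = 0. Lengths are in m, angles in rad, forces in N, time in s.
With the tool pointing down it reaches from about 0.375 to 0.9 m from the base axis. Payload 3.1 kg.
Tool frame: the origin (TCP) lies midway between the tips of the shut fingers; the grasp point (between the pads) lies 19 mm behind it; x points along the fingers, y is the direction in which the jaws open and shut, and the axes are right-handed (so a half turn about x gives the same grasp; the last joint's range is limited). The gripper opens to 87 mm and grips with 3 to 60 N. Pads are 19 mm wide; open, the fingers measure 117 mm over their backs; the gripper's body (75 mm by 190 mm) begins 51 mm behind the grasp point.
Start: joints at [0.992, 0.527, 1.433, -0, 1.181, -0.178], TCP at [0.244, 0.575, 0.223] pointing down, gripper open.
Joint ranges: [-3.08, 3.08], [-0.75, 2.2], [0.22, 2.44], [-1.43, 4.57], [0, 2.65], [-2.85, 2.85]. Speed limits (rad/s): [2.79, 2.79, 3.14, 3.14, 3.14, 3.14].

INTERFACE

Orientations are given as a unit quaternion [x, y, z, w].
In Python, from rig import get_obs, imaging, robot gives the robot as it stands.
- The arm moves only by the shell command python3 -m inch 'ROWS' [FORCE]. ROWS is JSON, a list of rows, each a list of 3 entries, a list of its own where there are three numbers: the finger opening in mm, from 0 to 87, then the shift along the tool's x, y, z in mm, then the turn, a rotation vector about the tool's x, y, z in degrees. In form: [[grip, [dx, dy, dz], [wx, wy, wz]], ...]. A call has 1 to 12 rows; each row shifts and turns the pose as measured when the row begins, along the tool's axes as they then stand; what a row does not reach is not made up. A row lasts 1/8 s, in which the tool goes at most 62.5 mm and 10.7 degrees, less where a joint would pass 70% of its speed; a pose out of reach is approached as far as the arm can. A call with a gripper value outside its range is refused whole. The fingers move at their own pace and stop on an object; FORCE is the grip in N (left out, the last holds). Time passes only in rows, so rows that do not move let the fingers close. It gives the time, the measured TCP pose, the force and the opening at its end, in the units of the state.
- get_obs(): the state, without advancing time (a new reading comes with each control period).
- imaging.camera(name): name is "side" or "top"; returns the picture (480x640x3 uint8, red, green, blue); there is no depth.
- imaging.camera_params(name): a dict with "camera_matrix" (3x3 intrinsics, pixels), "k1" (the pictures are not rectified: a ray, as slopes to the right and down, at radius r is drawn at 1 + k1 r^2 times it, then the intrinsics apply), "xyz" and "rotation" of the camera in the world. Camera axes: x right, y down, z forward; pixel columns grow to the right and rows downward; lengths in m; the calibration is good to about 2 mm. A picture is of the moment at which its call begins. camera_params takes no time and is no camera call.
- robot.hand_in(): hands the job in, once; it reports no verdict.
Trained networks look in the newest picture that a camera, given by its name, has taken for a name from the list of things; names that differ only in an ending like _2 or _b are one class to them, and where a whole thing is asked for, a point or a joint stands for the part that bears it (a point fixed in the world has none). Each returns a list of dicts, best first, with "confidence" (0 to 1); they miss things now and then, are a little off and sometimes report something else, mostly with a low value. They report only what shows in the picture. A call takes as long as a camera call. They do not tell look-alikes from the thing itself.
- imaging.cut_out(camera, target): "pixels" (480x640 bool, what is visible of it) and "box" ([centre column, centre row, width, height] in pixels, round what is visible of it).
- imaging.tip_of(camera, target): "pixel" ([column, row] in pixels: a listed point, or the origin of a listed thing).
The state is a dict: "time": time; "q": joint angles; "joint_velocities": joint speeds; "joint_torque": joint torques, N m; "position": TCP position; "tool_rot": TCP orientation; "ft_force": force on the tool from outside, world axes, zero at the start; "moment": the same for the moment, N m; "grip_width": finger opening in m.
Only numpy, scipy, OpenCV 4.12 (cv2) and the standard library are available. Lean on these libraries where they do the work, as an engineer would, in place of code of your own. Each camera call takes 0.05 s, during which the arm holds its last target. There are 200 camera calls.

TASK

Make the three hinged tags on the check-in rack tell the truth: the tag of every bay with something in it must rest tipped back towards its bay, showing the side with the raised ring, and the tag of an empty bay must rest tipped forward, away from its bay, showing the side with the raised bar. Gently push over each tag that is wrong with the fingertips; leave the things in the bays and the loose things on the bench where they are.

Things in the scene. Friction and masses are not known exactly. Their poses are not given: they have to be found in the camera images.
- tag_a (a joint): Tag a: polished, slippery aluminium leaf 44 mm wide, 45 mm from hinge to free edge, 4 mm thick, about 60 g. 0 rad = rests tipped forward, away from its bay (50 degrees from vertical); 1.74 = rests tipped back 50 degrees from vertical over its bay. Little friction: past upright (0.87) it falls to that side by itself. Which tag stands at which bay varies; one of the three starts tipped back.
- hinge_a (a point): Middle of the hinge pin of tag a, fixed, 46 mm above the worktop. Its x axis is level, square to the pin, and points back from the tag to its bay; its y axis runs along the pin and the row. Bracket cheeks 58 mm wide over all, 5 mm above the pin at most.
- edge_a (a point): Middle of the free edge of tag a; moves with the leaf (45 mm from the hinge pin, 29 mm above it and 34 mm to its side at either stop). A level push of 1 to 2 N, 10 to 25 mm above the pin, tips it over; close to the pin it takes more.
- bay_a (a point): Middle of the floor of the bay behind tag a, 64 mm behind its hinge pin and 9 mm above the worktop. A bay is an open grey plastic bin, 74 mm deep, 64 mm wide, walls 3 mm, rim 26 mm above the worktop. Fixed.
- tag_b (a joint): Tag b: polished, slippery aluminium leaf 44 mm wide, 45 mm from hinge to free edge, 4 mm thick, about 60 g. 0 rad = rests tipped forward, away from its bay (50 degrees from vertical); 1.74 = rests tipped back 50 degrees from vertical over its bay. Little friction: past upright (0.87) it falls to that side by itself. Which tag stands at which bay varies; one of the three starts tipped back.
- hinge_b (a point): Middle of the hinge pin of tag b, fixed, 46 mm above the worktop. Its x axis is level, square to the pin, and points back from the tag to its bay; its y axis runs along the pin and the row. Bracket cheeks 58 mm wide over all, 5 mm above the pin at most.
- edge_b (a point): Middle of the free edge of tag b; moves with the leaf (45 mm from the hinge pin, 29 mm above it and 34 mm to its side at either stop). A level push of 1 to 2 N, 10 to 25 mm above the pin, tips it over; close to the pin it takes more.
- bay_b (a point): Middle of the floor of the bay behind tag b, 64 mm behind its hinge pin and 9 mm above the worktop. A bay is an open grey plastic bin, 74 mm deep, 64 mm wide, walls 3 mm, rim 26 mm above the worktop. Fixed.
- tag_c (a joint): Tag c: polished, slippery aluminium leaf 44 mm wide, 45 mm from hinge to free edge, 4 mm thick, about 60 g. 0 rad = rests tipped forward, away from its bay (50 degrees from vertical); 1.74 = rests tipped back 50 degrees from vertical over its bay. Little friction: past upright (0.87) it falls to that side by itself. Which tag stands at which bay varies; one of the three starts tipped back.
- hinge_c (a point): Middle of the hinge pin of tag c, fixed, 46 mm above the worktop. Its x axis is level, square to the pin, and points back from the tag to its bay; its y axis runs along the pin and the row. Bracket cheeks 58 mm wide over all, 5 mm above the pin at most.
- edge_c (a point): Middle of the free edge of tag c; moves with the leaf (45 mm from the hinge pin, 29 mm above it and 34 mm to its side at either stop). A level push of 1 to 2 N, 10 to 25 mm above the pin, tips it over; close to the pin it takes more.
- bay_c (a point): Middle of the floor of the bay behind tag c, 64 mm behind its hinge pin and 9 mm above the worktop. A bay is an open grey plastic bin, 74 mm deep, 64 mm wide, walls 3 mm, rim 26 mm above the worktop. Fixed.
- rack: Aluminium base plate of the status rack, fixed, 150 x 222 x 6 mm, reaching from 43 mm in front of the hinge line to 107 mm behind it. Three bays side by side at 70 mm pitch, a tag in front of each. Origin on the worktop under the middle of the hinge line; x points back to the bays, y along the row to the left.
- v_block: Grey steel V-block, 45 x 50 x 40 mm high, loose in one of the bays (any of the three). Origin: centre of its underside.
- load: White round coaxial connector load standing on end, 34 mm across, 32 mm high, loose in another bay. Origin: centre of its underside. The third bay is empty.
- adapter: White round coaxial adapter with a thin brass end, 38 mm long, 21 mm thick, loose on the worktop in front of the rack; a bystander. Origin: centre of its underside.
- tape: Dark roll of tape lying flat, 55 mm across, 19 mm high, loose in front of the rack; a bystander. Origin: centre of its underside.
- gauge_block: Flat steel gauge block, 35 x 30 x 9 mm, loose in front of the rack; a bystander. Origin: centre of its underside.
Mind the look-alikes: they are no part of the job. Of the things shaped like the load, the white one is meant.

How it is judged:
By the outcome, as a careful person would: the job done as asked, in the order asked, and still so for the second after the job is handed in, with the robot touching nothing.
It also fails if it takes over 54 s, if anything falls off the work surface, if the arm or the gripper's body presses on something with over 40 N, if the wrist force passes 120 N, or if a joint passes its speed limit or range.

## Working session

There is one attempt and no reset: what is moved stays moved. The work goes in short steps, Python scripts to look and compute and a shell command to move; the robot and the scene stay as the last step left them, time stands still between calls to the robot, and variables do not carry over. Pictures are saved under pics/ and viewed, about 8 in all and at most 12, crops included, and the job is handed in when it is done.

```bash
ls; mkdir -p pics; cat > h.py <<'E'
import numpy as np, cv2
from rig import get_obs, imaging, robot
from scipy.spatial.transform import Rotation as R
def par(c):
    p=imaging.camera_params(c); r=np.array(p["rotation"],float)
    if r.shape!=(3,3): r=R.from_quat(r).as_matrix()
    return np.array(p["camera_matrix"],float),p["k1"],np.array(p["xyz"],float),r
def ray(c,px):
    K,k,o,r=par(c); d=np.array([(px[0]-K[0,2])/K[0,0],(px[1]-K[1,2])/K[1,1]]); u=d.copy()
    for _ in range(20): u=d/(1+k*(u@u))
    v=r@np.array([u[0],u[1],1]); return o,v
def at_z(c,px,z):
    o,v=ray(c,px); return o+v*(z-o[2])/v[2]
def proj(c,P):
    K,k,o,r=par(c); q=r.T@(np.array(P)-o); u=q[:2]/q[2]; u=u*(1+k*(u@u)); return K[:2,:2]@u+K[:2,2]
E
python3 - <<'E'
from h import *
for c in("side","top"):
    im=imaging.camera(c); cv2.imwrite(f"pics/{c}0.png",im[...,::-1]); K,k,o,r=par(c); print(c,o,r[:,2],K[0,0],k)
    for n in("hinge_a","hinge_b","hinge_c","edge_a","bay_a","rack","v_block","load"):
        z={"h":.046,"e":.075,"b":.009}.get(n[0],0.006)
        if n=="rack":z=0
        if n in("v_block","load"):z=.009
        for d in imaging.tip_of(c,n): print(n,round(d["confidence"],2),np.round(d["pixel"],1),np.round(at_z(c,d["pixel"],z),3))
o=get_obs();print(o["time"],o["position"],o["tool_rot"],o["ft_force"])
E
```

```text
pics
side [ 0.06230143 -0.14440713  0.58197586] [ 0.52120697  0.60118039 -0.6057437 ] 567.2619395828673 -0.007857455709886002
hinge_a 0.92 [292.7 260.5] [0.453 0.375 0.046]
hinge_a 0.79 [357.  316.2] [0.447 0.23  0.046]
hinge_a 0.58 [319.7 289.3] [0.443 0.301 0.046]
hinge_b 0.92 [292.7 260.5] [0.453 0.375 0.046]
hinge_b 0.79 [357.  316.2] [0.447 0.23  0.046]
hinge_b 0.58 [319.7 289.3] [0.443 0.301 0.046]
hinge_c 0.92 [292.7 260.5] [0.453 0.375 0.046]
hinge_c 0.79 [357.  316.2] [0.447 0.23  0.046]
hinge_c 0.58 [319.7 289.3] [0.443 0.301 0.046]
edge_a 0.88 [308.5 234.9] [0.486 0.379 0.075]
edge_a 0.82 [336.4 312.2] [0.411 0.231 0.075]
edge_a 0.67 [298.6 284.2] [0.407 0.303 0.075]
rack 0.8 [320.7 311.3] [0.446 0.303 0.   ]
rack 0.22 [302.1 360.8] [0.368 0.248 0.   ]
v_block 0.92 [386.8 314.4] [0.508 0.231 0.009]
load 0.91 [375.5 248.4] [0.602 0.349 0.009]
load 0.86 [329.9 258.8] [0.528 0.377 0.009]
load 0.77 [266.7 253.3] [0.459 0.452 0.009]
top [0.41618749 0.33188505 0.92576973] [ 0.11197935  0.01911711 -0.99352663] 550.8011528824763 -0.1733728284774844
hinge_a 0.73 [393.2 283.6] [0.44
[... 222 characters left out ...]
80.6] [0.448 0.301 0.046]
hinge_c 0.73 [393.2 283.6] [0.443 0.233 0.046]
hinge_c 0.72 [306.9 279.4] [0.45  0.371 0.046]
hinge_c 0.6 [350.8 280.6] [0.448 0.301 0.046]
edge_a 0.91 [306.9 255. ] [0.487 0.37  0.075]
edge_a 0.68 [394.2 305.8] [0.408 0.235 0.075]
edge_a 0.61 [354.5 300.7] [0.416 0.296 0.075]
rack 0.77 [348.4 279.8] [0.451 0.303 0.   ]
v_block 0.63 [391.5 244.1] [0.51  0.231 0.009]
v_block 0.25 [383.1 326.1] [0.374 0.246 0.009]
load 0.87 [323.1 187. ] [0.608 0.346 0.009]
load 0.84 [308.  240.1] [0.517 0.371 0.009]
load 0.59 [255.3 269.9] [0.467 0.459 0.009]
0.9 [0.24382542 0.57546219 0.22256755] [ 0.14077048  0.69295091 -0.14074185  0.69296063] [ 0.56647274  0.33624239 -0.286227  ]
```

```bash
python3 -c "
import cv2
a=cv2.imread('pics/side0.png');b=cv2.imread('pics/top0.png')
cv2.imwrite('pics/c1.png',cv2.hconcat([cv2.resize(a[190:400,220:430],(400,400),interpolation=2),cv2.resize(b[160:370,230:440],(400,400),interpolation=2)]))"
```

```text
(no output)
```

View pics/side0.png

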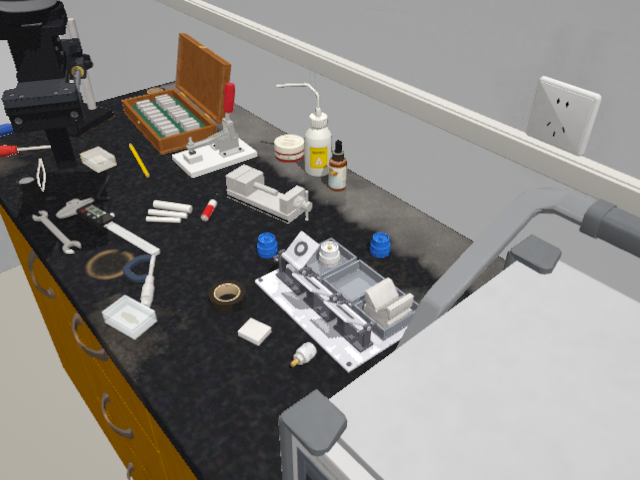

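View pics/c1.png

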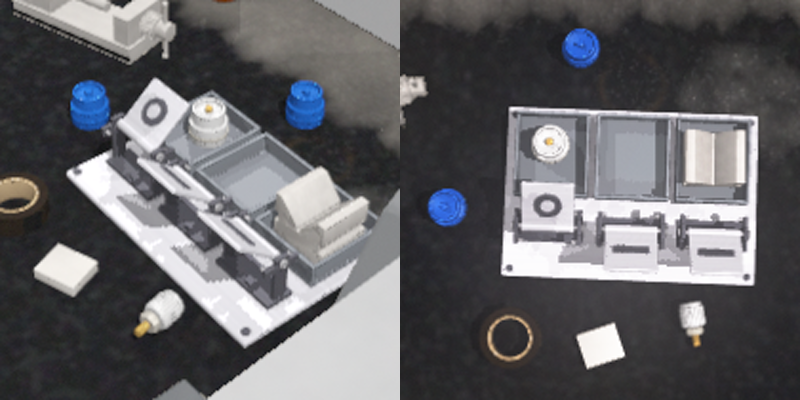

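The white load (side px 330,255) is the one in the left bay, and the blue look-alikes (267,245 and 380,245) stand outside the rack. The left tag is back showing its ring and the middle one is forward over an empty bay, so both are right. The right tag is forward with the V-block behind it, so it is wrong. Next I'll check clearances in the full top view.

View pics/top0.png

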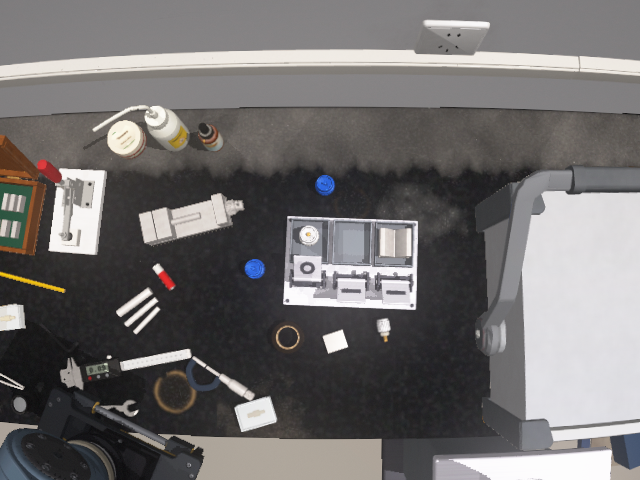

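```bash
python3 - <<'E'
from h import *
o=get_obs(); m=R.from_quat(o["tool_rot"]).as_matrix(); print(m.round(3))
L=[];
H=np.array([.445,.232]); yaw=-.046; X=np.array([np.cos(yaw),np.sin(yaw)])
s=H-X*.075; print(s, (m.T@(np.r_[s,.16]-o["position"])*1000).round(0), "pushdir tool",(m.T@np.r_[X,0]).round(3))
for P in ([.445,.232,.046],[.411,.233,.075]): print(proj("side",P),proj("top",P))
E
```

```text
[[ 0.     0.39   0.921]
 [ 0.     0.921 -0.39 ]
 [-1.     0.     0.   ]]
[0.37007934 0.23544878] [  63. -264.  249.] pushdir tool [0.    0.347 0.938]
[354.93889798 315.81806065] [393.72996614 282.51728374]
[335.67452756 311.38259111] [395.38236317 303.98737563]
```

The top view shows a large instrument right of the rack (columns above 480) and nothing else beside the tag (395,290). The adapter (383,328) and gauge block (335,342) are in front and low. I'll measure the instrument's size before reaching.

```bash
python3 - <<'E'
from h import *
def tri(a,b):
    (o1,v1),(o2,v2)=ray("side",a),ray("top",b)
    A=np.c_[v1,-v2]; t=np.linalg.lstsq(A,o2-o1,rcond=None)[0]
    p,q=o1+t[0]*v1,o2+t[1]*v2; return p.round(3),q.round(3)
print(tri((315,415),(517,420)),tri((533,253),(497,205)),tri((585,215),(572,180)))
for z in(0,.1,.2): print(at_z("top",(484,400),z),at_z("top",(487,330),z))
print(at_z("top",(383,328),.01), at_z("top",(386,342),.01))
E
```

```text
(array([0.248, 0.078, 0.174]), array([0.25 , 0.076, 0.175])) (array([0.566, 0.078, 0.186]), array([0.548, 0.1  , 0.176])) (array([0.56 , 0.035, 0.263]), array([0.565, 0.028, 0.268]))
[0.24777219 0.07446326 0.        ] [0.36562231 0.06870439 0.        ]
[0.26596411 0.1022695  0.1       ] [0.37108427 0.0971327  0.1       ]
[0.28415603 0.13007575 0.2       ] [0.37654623 0.125561   0.2       ]
[0.37105688 0.24620308 0.01      ] [0.347992   0.24131731 0.01      ]
```

The instrument is about 0.18 m high, with its handle up to 0.27 m, and lies at y below 0.1. I'll push with the shut fingers' back and the jaw axis along the push direction, so the long gripper body stays clear of it. First the transit, then the turn.

```bash
python3 -m inch '[[0,[0,-33,30],[0,0,0]],[0,[0,-33,30],[0,0,0]],[0,[0,-33,30],[0,0,0]],[0,[0,-33,30],[0,0,0]],[0,[0,-33,30],[0,0,0]],[0,[0,-33,30],[0,0,0]],[0,[0,-33,30],[0,0,0]],[0,[0,-33,30],[0,0,0]]]' 20
python3 -m inch '[[0,[0,0,0],[10,0,0]],[0,[0,0,0],[10,0,0]],[0,[0,0,0],[10,0,0]],[0,[0,0,0],[10,0,0]],[0,[0,0,0],[10,0,0]],[0,[0,0,0],[10,0,0]],[0,[0,0,0],[10,0,0]],[0,[0,0,0],[0,0,0]]]'
cat > st.py <<'E'
from h import *
o=get_obs(); m=R.from_quat(o["tool_rot"]).as_matrix(); p=o["position"]
H=np.array([.445,.232,.046]); X=np.array([np.cos(-.046),np.sin(-.046),0]); Y=np.array([-X[1],X[0],0])
print("t",o["time"],"rack frame rel hinge mm:",np.round([(p-H)@X*1e3,(p-H)@Y*1e3,(p[2]-.046)*1e3],1),"F",np.round(o["ft_force"],1),"grip",o["grip_width"])
print("jaw axis in rack", np.round([m[:,1]@X,m[:,1]@Y],3),"x",m[:,0].round(3),"q",np.round(o["q"],2))
E
python3 st.py
```

```text
time: 1.9
position: [0.3667, 0.2334, 0.2233]
tool_rot: [0.14, 0.691, -0.136, 0.696]
ft_force: [0.8, -0.6, 0.0]
grip_width: 0.015
time: 2.9
position: [0.3695, 0.2299, 0.2251]
tool_rot: [0.527, 0.475, -0.518, 0.478]
ft_force: [0.7, 0.5, -0.1]
grip_width: 0.0006
t 2.9 rack frame rel hinge mm: [-75.3  -5.5 179.1] F [ 0.7  0.5 -0.1] grip 0.0005535953278978289
jaw axis in rack [ 0.999 -0.045] x [ 0.012  0.006 -1.   ] q [0.3  0.26 1.89 0.   0.97 0.39]
```

```bash
python3 -m inch '[[0,[0,-12,-5],[0,0,0]],[0,[50,0,0],[0,0,0]],[0,[50,0,0],[0,0,0]],[0,[40,0,0],[0,0,0]],[0,[20,0,0],[0,0,0]],[0,[0,0,0],[0,0,0]]]'
python3 st.py; python3 - <<'E'
from h import *
a=imaging.camera("side");b=imaging.camera("top")
cv2.imwrite('pics/c2.png',cv2.hconcat([cv2.resize(a[190:400,220:430],(400,400),interpolation=2),cv2.resize(b[160:370,270:480],(400,400),interpolation=2)])[...,::-1])
E
```

```text
time: 3.65
position: [0.3595, 0.2402, 0.0631]
tool_rot: [0.526, 0.478, -0.512, 0.482]
ft_force: [-1.1, 0.1, 1.7]
grip_width: 0.0003
t 3.65 rack frame rel hinge mm: [-85.8   4.2  17.1] F [-1.1  0.1  1.7] grip 0.0002859656534103494
jaw axis in rack [ 0.999 -0.031] x [ 0.018  0.009 -1.   ] q [0.33 0.58 2.06 0.01 0.49 0.4 ]
```

View pics/c2.png

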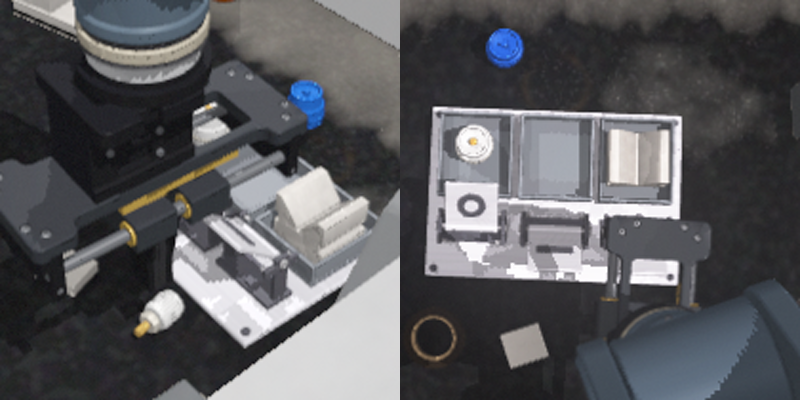

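The fingers stand in front of the right tag, lateral offset about 4 mm, clear of the adapter (side crop 160,310). The right tag is still forward. Now the slow push back.

```bash
python3 -m inch '[[0,[0,8,1],[0,0,0]],[0,[0,8,1],[0,0,0]],[0,[0,8,1],[0,0,0]],[0,[0,6,1],[0,0,0]],[0,[0,6,0],[0,0,0]],[0,[0,6,0],[0,0,0]],[0,[0,6,0],[0,0,0]],[0,[0,0,0],[0,0,0]]]'
python3 st.py
```

```text
time: 4.75
position: [0.4138, 0.2329, 0.0688]
tool_rot: [0.529, 0.477, -0.509, 0.484]
ft_force: [-0.7, -0.7, -0.2]
grip_width: 0.0004
t 4.75 rack frame rel hinge mm: [-31.2  -0.5  22.8] F [-0.7 -0.7 -0.2] grip 0.00037532453350656056
jaw axis in rack [ 0.999 -0.031] x [ 0.028  0.012 -1.   ] q [0.27 0.59 1.96 0.01 0.56 0.35]
```

```bash
python3 -m inch '[[0,[2,6,0],[0,0,0]],[0,[2,6,0],[0,0,0]],[0,[2,6,0],[0,0,0]],[0,[1,5,0],[0,0,0]],[0,[0,0,0],[0,0,0]]]'
python3 st.py; python3 - <<'E'
from h import *
a=imaging.camera("side");b=imaging.camera("top")
cv2.imwrite('pics/c3.png',cv2.hconcat([cv2.resize(a[190:400,220:430],(400,400),interpolation=2),cv2.resize(b[160:370,270:480],(400,400),interpolation=2)])[...,::-1])
E
```

```text
time: 5.38
position: [0.4386, 0.2312, 0.0617]
tool_rot: [0.529, 0.477, -0.509, 0.484]
ft_force: [0.2, -0.5, -0.7]
grip_width: 0.0006
t 5.375 rack frame rel hinge mm: [-6.3 -1.1 15.7] F [ 0.2 -0.5 -0.7] grip 0.0005565826744209862
jaw axis in rack [ 0.999 -0.031] x [ 0.028  0.012 -1.   ] q [0.26 0.62 1.91 0.01 0.58 0.33]
```

View pics/c3.png

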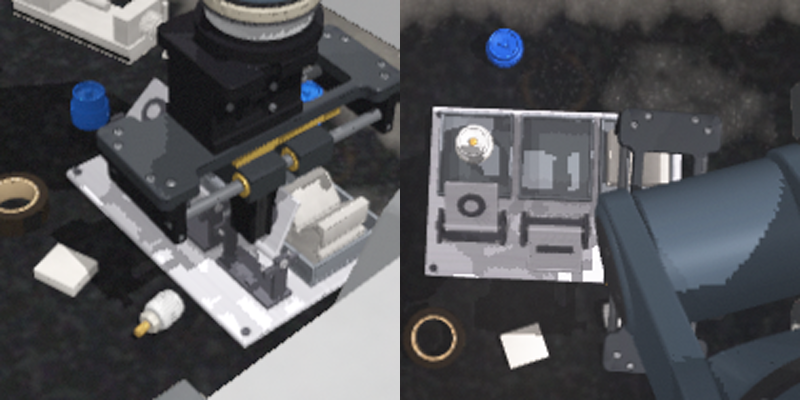

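The right leaf now leans back past the finger (side crop 285,225), and the other tags are unchanged. I'll back off, lift and move clear.

```bash
python3 -m inch '[[0,[0,-20,0],[0,0,0]],[0,[0,-25,0],[0,0,0]],[0,[-20,-25,0],[0,0,0]],[0,[-50,0,0],[0,0,0]],[0,[-50,0,0],[0,0,0]],[0,[-40,-5,-30],[0,0,0]],[0,[0,-10,-50],[0,0,0]],[0,[0,-10,-50],[0,0,0]],[0,[0,-10,-50],[0,0,0]],[0,[0,0,-50],[0,0,0]],[0,[0,0,-50],[0,0,0]],[0,[0,0,0],[0,0,0]]]'
python3 st.py; python3 - <<'E'
from h import *
a=imaging.camera("side");b=imaging.camera("top")
cv2.imwrite('pics/c4.png',cv2.hconcat([cv2.resize(a[190:400,220:430],(400,400),interpolation=2),cv2.resize(b[160:370,230:440],(400,400),interpolation=2)])[...,::-1])
for c in("side","top"):
  for d in imaging.tip_of(c,"edge_a"): print(c,round(d["confidence"],2),at_z(c,d["pixel"],.075).round(3))
E
```

```text
time: 6.98
position: [0.3442, 0.5242, 0.229]
tool_rot: [0.529, 0.477, -0.509, 0.483]
ft_force: [0.0, -0.4, 0.1]
grip_width: 0.0001
t 6.975 rack frame rel hinge mm: [-114.1  287.3  183. ] F [ 0.  -0.4  0.1] grip 0.00011883671727992132
jaw axis in rack [ 0.999 -0.032] x [ 0.027  0.013 -1.   ] q [ 0.82  0.51  1.44 -0.01  1.16  0.9 ]
side 0.86 [0.478 0.229 0.075]
side 0.8 [0.485 0.373 0.075]
side 0.65 [0.408 0.304 0.075]
top 0.88 [0.485 0.37  0.075]
top 0.75 [0.478 0.232 0.075]
top 0.73 [0.413 0.301 0.075]
```

View pics/c4.png

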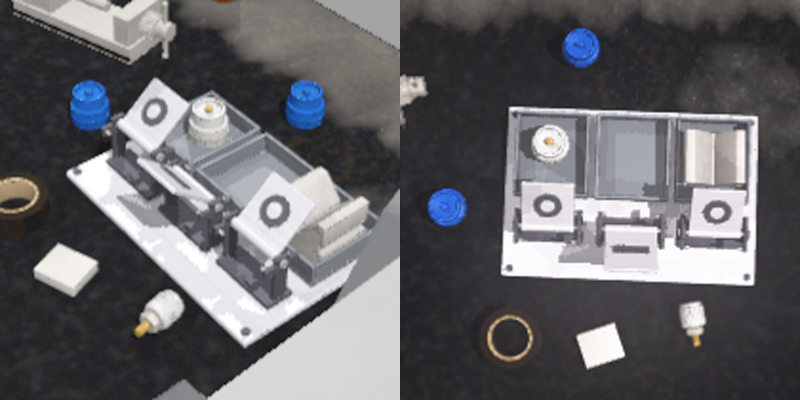

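Left and right tags show the ring (top crop 547,205 and 717,212), the middle one shows the bar (630,248). Everything else looks unmoved.

```bash
python3 -c "
from rig import robot; print(robot.hand_in())"
```

```text
the job is handed in; nothing more can be done
None
```

All three tags now tell the truth, and I handed the job in at about 7 s on the robot clock. Only the right-hand tag was wrong: its bay holds the V-block but it was tipped forward. I pushed it back with the shut fingertips, then moved the arm clear.

- **Tags:** The last pictures from both cameras show the ring on the left tag (load) and the right tag (V-block). The middle tag shows the bar over its empty bay. The measured edge positions match the stops within a few millimetres.
- **Everything else:** The things in the bays and on the bench look unmoved. The force readings I took stayed under about 2 N.
- **Off plan:** During the push the tool rose about 6 mm and tilted about 1.7 degrees. I lowered it back to height and left the tilt, and it made no difference. No check failed.

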